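Key the cover disc onto the tape reel hub and press it home

ROBOT

A 6-joint arm with a two-finger parallel gripper is mounted at the origin on a cart in front of the work surface, level with it; the furniture and walls round the work are solid. World frame = base frame: x ahead of the robot, y to its left, z up, the work surface at z = 0. Lengths are in m, angles in rad, forces in N, time in s.
With the tool pointing down it reaches from about 0.375 to 0.9 m from the base axis. Payload 3.1 kg.
Tool frame: the origin (TCP) lies midway between the tips of the shut fingers; the grasp point (between the pads) lies 19 mm behind it; y points along the fingers, x is the direction in which the jaws open and shut, and the axes are right-handed (so a half turn about y gives the same grasp; the last joint's range is limited). The gripper opens to 87 mm and grips with 3 to 60 N. Pads are 19 mm wide; open, the fingers measure 117 mm over their backs; the gripper's body (75 mm by 190 mm) begins 51 mm behind the grasp point.
Start: joints at [0.944, 0.527, 1.433, -0, 1.181, -0.178], TCP at [0.271, 0.563, 0.223] pointing down, gripper open.
Joint ranges: [-3.08, 3.08], [-0.75, 2.2], [0.22, 2.44], [-1.43, 4.57], [0, 2.65], [-2.85, 2.85]. Speed limits (rad/s): [2.79, 2.79, 3.14, 3.14, 3.14, 3.14].

INTERFACE

Orientations are given as a unit quaternion [x, y, z, w].
In Python, from rig import sensors, vision, robot gives the robot as it stands.
- The arm moves only by the tool play_rows, never from a script. Its argument "moves" is text: rows parted by semicolons, each of 7 numbers parted by spaces: the shift along the world's x, y, z in mm, then the turn, a rotation vector about the world's x, y, z in rad, then the finger opening in mm, from 0 to 87. In form: tx ty tz wx wy wz hand; .... A call has 1 to 20 rows; each row shifts and turns the pose as measured when the row begins; what a row does not reach is not made up. A row lasts 1/10 s, in which the tool goes at most 50 mm and 8.59 degrees, less where a joint would pass 70% of its speed; a pose out of reach is approached as far as the arm can. A call is refused whole if a number of a shift passes 50 or a number of a turn 0.15, either way. A call with a gripper value outside its range is refused whole. The fingers move at their own pace and stop on an object; "newtons" is the grip in N (left out, the last holds). Time passes only in rows, so rows that do not move let the fingers close. It gives the time, the measured TCP pose, the force and the opening at its end, in the units of the state.
- sensors.get_obs(): the state, without advancing time (a new reading comes with each control period).
- vision.camera(name): name is "scene" or "top" or "wrist"; returns a dict with "image" (384x512x3 uint8, blue, green, red), "intrinsics" (3x3 intrinsics, pixels), "k1" (the pictures are not rectified: a ray, as slopes to the right and down, at radius r is drawn at 1 + k1 r^2 times it, then the intrinsics apply), "origin" and "rotation" of the camera in the world; the wrist camera has in their place "T_tool_cam" (4x4, takes a point from camera to tool coordinates, whose origin is the TCP and whose axes are the tool frame's). Camera axes: x right, y down, z forward; pixel columns grow to the right and rows downward; lengths in m; the calibration is good to about 2 mm. A picture is of the moment at which its call begins: read the wrist's pose just before it. There is no depth.
- robot.hand_in(): hands the job in, once; it reports no verdict.
Trained networks look in a picture, given as the dict that the camera call returned (one of the last four; its "shot" number tells which), for a name from the list of things; names that differ only in an ending like _2 or _b are one class to them, and where a whole thing is asked for, a point or a joint stands for the part that bears it (a point fixed in the world has none). Each returns a list of dicts, best first, with "p" (0 to 1); they miss things now and then, are a little off and sometimes report something else, mostly with a low value. They report only what shows in the picture. A call takes as long as a camera call.
- vision.boxes_of(picture, query): "point" ([x, y, z] in m, in the coordinates of the camera as it stood for that picture, good to about 4 mm: the middle of the surface that is visible of it).
- vision.cut_out(picture, query): "pixels" (384x512 bool, what is visible of it).
The state is a dict: "time": time; "q": joint angles; "joint_velocities": joint speeds; "joint_torque": joint torques, N m; "position": TCP position; "tool_rot": TCP orientation; "ft_force": force on the tool from outside, world axes, zero at the start; "moment": the same for the moment, N m; "grip_width": finger opening in m.
Only numpy, scipy, OpenCV 4.12 (cv2) and the standard library are available. Lean on these libraries where they do the work, as an engineer would, in place of code of your own. Each camera call takes 0.05 s, during which the arm holds its last target. There are 200 camera calls.

TASK

A fresh roll of double-sided tape is on the reel loading stand, and its blue cover disc still sits high on the spindle because its slot is not over the hub's brass drive pin. Push the disc round with your fingertips, against one of its black ribs, until the white line points at the yellow index post, so that the slot stands over the pin; then press on the black centre knob until the disc is fully home on the hub, and let go. Do not lift the disc or force it down hard on the pin, and leave the other things where they stand.

Things in the scene. Friction and masses are not known exactly. Their poses are not given: they have to be found in the camera images.
- stand: Grey stand, fixed, with a 176 mm tape roll lying flat on it (roll top 51 mm high). Origin on the table under its centre, z up, x towards pin and yellow-capped index post. Hub face 51.5 mm high, 69 mm across, inside the roll. Index post: 99 to 110 mm out along x, 20 mm wide, 59 mm high. Steel spindle on the axis, 12 mm thick, top 76.5 mm high, hidden in the disc.
- disc: Loose blue disc 130 mm across, 6 mm thick, 0.2 kg. Origin at centre of underside, z up, x through its slot and along its white line (to the rim). Slot 14 mm wide, 23 to 37 mm out. Three black ribs at 60, 180, 300 deg from x, 18 to 60 mm out, 8 mm thick (9.6 at the end), tops 20 mm over the underside. Starts 61.5 mm high and turns freely; home at 51.5 mm. Right when its x runs along the stand's x.
- pin_top (a point): Top centre of the brass drive pin, 8 mm thick, 30 mm out along the stand's x, 59.5 mm high (8 mm above the hub face, 2 mm under the disc at the start). It blocks the disc unless it stands in the slot.
- disc_slot (a point): Middle of the disc's slot, at the level of its underside, 30 mm out along the disc's x. Over the pin: within 3 mm of it, seen from above.
- disc_cap (a point): Centre of the flat top of the disc's black knob, 38 mm across, 32 mm over the underside: 93.5 mm high at the start, 83.5 mm when home. The disc rides on a stiff rubber bush round the spindle that slides down with it at about 6 N less the disc's weight and stays where it is left, so it must be pushed down 10 mm; the knob stays down by itself.
- glue_stick: Bystander, loose: white glue stick 26 mm across, 88 mm tall; origin at the centre of its underside. Not to be moved.
- thumb_wax: Bystander, loose: white round lidded tub of finger wax 49 mm across, 22 mm tall; origin at the centre of its underside. Not to be moved.
- clear_tape: Bystander, loose: small roll of clear tape 54 mm across, 18 mm tall, lying flat; origin at the centre of its underside. Not to be moved.
- bulldog_clip: Bystander, loose: black bulldog clip 38x45x35 mm; origin at the centre of its underside. Not to be moved.

How it is judged:
By the outcome, as a careful person would: the job done as asked, in the order asked, and still so for the second after the job is handed in, with the robot touching nothing.
It also fails if it takes over 48 s, if anything falls off the work surface, if the arm or the gripper's body presses on something with over 40 N, if the wrist force passes 120 N, or if a joint passes its speed limit or range.

## Working session

There is one attempt and no reset: what is moved stays moved. The work goes in short steps, Python scripts to look and compute and a tool call to move; the robot and the scene stay as the last step left them, time stands still between calls to the robot, and variables do not carry over. Pictures are saved under pics/ and viewed, and the job is handed in when it is done.

Besides the shell and the picture viewer there is one more tool, called as name(argument=value, ...), one argument or row to a line, values as JSON. play_rows: Moves the arm, as the interface text tells. Its arguments: {"type":"object","properties":{"moves":{"type":"string"},"newtons":{"type":"number"}},"required":["moves"]}

```bash
ls; mkdir -p pics
cat > h.py <<'E'
import numpy as np,cv2
from rig import sensors,vision,robot
from scipy.spatial.transform import Rotation as R
def cam(name):
    o=sensors.get_obs(); c=vision.camera(name)
    if name=='wrist':
        T=np.eye(4);T[:3,:3]=R.from_quat(o['tool_rot']).as_matrix();T[:3,3]=o['position']
        T=T@np.array(c['T_tool_cam']); c['O']=T[:3,3];c['Rw']=T[:3,:3]
    else: c['O']=np.array(c['origin']);c['Rw']=np.array(c['rotation'])
    return c
def ray(c,u,v):
    K=np.array(c['intrinsics'],float)
    p=cv2.undistortPoints(np.array([[[u,v]]],float),K,np.array([c['k1'],0,0,0,0.]))[0,0]
    return c['Rw']@np.array([p[0],p[1],1])
def atz(c,u,v,z):
    d=ray(c,u,v); return c['O']+d*(z-c['O'][2])/d[2]
def proj(c,P):
    K=np.array(c['intrinsics'],float)
    Rc=c['Rw'].T; t=-Rc@c['O']
    return cv2.projectPoints(np.array(P,float).reshape(-1,3),cv2.Rodrigues(Rc)[0],t,K,np.array([c['k1'],0,0,0,0.]))[0][:,0]
def w(c,p): return c['O']+c['Rw']@np.array(p)
E
python3 - <<'E'
from h import *
for n in ['scene','top','wrist']:
    c=cam(n); cv2.imwrite(f'pics/{n}0.png',c['image'])
    print(n,c['O'].round(3),c['Rw'].round(2).tolist())
    for q in ['stand','disc','disc_cap','disc_slot','pin_top','glue_stick','thumb_wax','clear_tape','bulldog_clip']:
        try:
            for b in vision.boxes_of(c,q)[:2]: print(q,round(b['p'],2),w(c,b['point']).round(3))
        except Exception as e: print(q,e)
print(sensors.get_obs())
E
```

```text
pics
scene [0.215 0.309 0.754] [-0.33, 0.88, -0.33, 0.12]
stand matmul: Input operand 1 has a mismatch in its core dimension 0, with gufunc signature (n?,k),(k,m?)->(n?,m?) (size 3 is different from 4)
disc matmul: Input operand 1 has a mismatch in its core dimension 0, with gufunc signature (n?,k),(k,m?)->(n?,m?) (size 3 is different from 4)
disc_cap matmul: Input operand 1 has a mismatch in its core dimension 0, with gufunc signature (n?,k),(k,m?)->(n?,m?) (size 3 is different from 4)
disc_slot matmul: Input operand 1 has a mismatch in its core dimension 0, with gufunc signature (n?,k),(k,m?)->(n?,m?) (size 3 is different from 4)
glue_stick matmul: Input operand 1 has a mismatch in its core dimension 0, with gufunc signature (n?,k),(k,m?)->(n?,m?) (size 3 is different from 4)
thumb_wax matmul: Input operand 1 has a mismatch in its core dimension 0, with gufunc signature (n?,k),(k,m?)->(n?,m?) (size 3 is different from 4)
bulldog_clip matmul: Input operand 1 has a mismatch in its core dimension 0, with gufunc signature (n?,k),(k,m?)->(n?,m?) (size 3 is different from 4)
top [ 0.49  
[... 1422 characters left out ...]
42, -0.11], [-0.0, 0.25, -0.97]]
{'time': 1.5, 'q': array([ 9.43511372e-01,  5.27498178e-01,  1.43269539e+00, -2.29475598e-05,
        1.18140506e+00, -1.78491839e-01]), 'joint_velocities': array([-0.00053077, -0.00184965,  0.00016871,  0.00036708, -0.00069781,
        0.00011107]), 'joint_torque': array([ 3.65065853e-04, -4.40019250e+01, -1.76979893e+01,  6.33832882e-02,
        5.06721810e-02, -2.85787496e-05]), 'position': array([0.27113529, 0.56310056, 0.22255099]), 'tool_rot': array([ 0.59872944,  0.37620869, -0.376207  , -0.59871394]), 'ft_force': array([-0.10829352,  0.80109346, -0.15880044]), 'moment': array([-0.03972719,  0.01225946, -0.0078549 ]), 'grip_width': 0.08694870951897946}
```

```bash
sed -i "s/c\['Rw'\]=np.array(c\['rotation'\])/c['Rw']=R.from_quat(c['rotation']).as_matrix()/" h.py
python3 - <<'E'
from h import *
for n in ['scene','top']:
    c=cam(n); cv2.imwrite(f'pics/{n}1.png',c['image'])
    print(n,c['O'].round(3),c['Rw'].round(2).tolist(),np.array(c['intrinsics']).round(1).tolist())
    for q in ['stand','disc','disc_cap','disc_slot','pin_top','glue_stick','thumb_wax','clear_tape','bulldog_clip']:
            for b in vision.boxes_of(c,q)[:2]: print(q,round(b['p'],2),w(c,b['point']).round(3))
o=sensors.get_obs();print(o['time'],R.from_quat(o['tool_rot']).as_matrix().round(2).tolist())
E
```

```text
scene [0.215 0.309 0.754] [[-0.76, -0.49, 0.43], [-0.65, 0.58, -0.49], [-0.01, -0.65, -0.76]] [[379.4, 0.0, 256.3], [0.0, 379.4, 190.4], [0.0, 0.0, 1.0]]
stand 0.79 [ 0.403 -0.134  0.051]
disc 0.77 [ 0.427 -0.16   0.069]
disc_cap 0.58 [ 0.437 -0.162  0.069]
disc_slot 0.68 [ 0.431 -0.164  0.069]
pin_top 0.63 [ 0.407 -0.132  0.048]
pin_top 0.24 [ 0.734 -0.271  0.017]
glue_stick 0.51 [ 0.688 -0.076  0.058]
thumb_wax 0.7 [ 0.733 -0.184  0.024]
clear_tape 0.72 [ 0.732 -0.183  0.02 ]
clear_tape 0.71 [ 0.738 -0.266  0.019]
bulldog_clip 0.56 [0.395 0.046 0.016]
top [ 0.49  -0.112  1.03 ] [[-0.03, -0.99, 0.1], [-1.0, 0.03, -0.0], [0.0, -0.1, -0.99]] [[396.4, 0.0, 259.3], [0.0, 396.4, 183.8], [0.0, 0.0, 1.0]]
stand 0.84 [ 0.44  -0.173  0.05 ]
disc 0.86 [ 0.442 -0.174  0.068]
disc_cap 0.92 [ 0.438 -0.169  0.067]
disc_cap 0.41 [ 0.437 -0.173  0.049]
disc_slot 0.67 [ 0.436 -0.172  0.065]
pin_top 0.58 [ 0.439 -0.175  0.052]
glue_stick 0.67 [ 0.687 -0.077  0.089]
clear_tape 0.68 [ 0.732 -0.269  0.017]
bulldog_clip 0.72 [0.397 0.042 0.021]
2.5 [[0.43, 0.0, -0.9], [0.9, 0.0, 0.43], [0.0, -1.0, -0.0]]
```

View pics/top1.png

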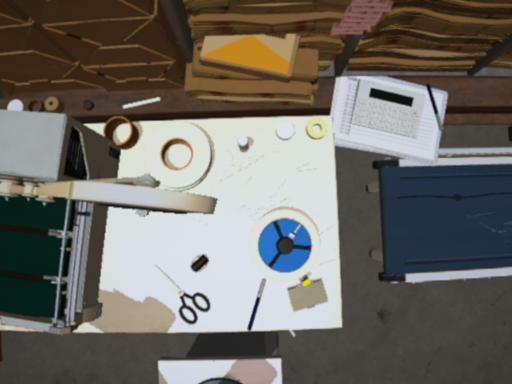

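View pics/scene1.png

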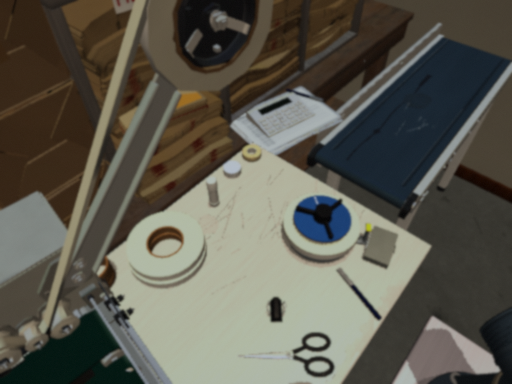

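Run:
```python
import cv2
a=cv2.imread('pics/top1.png')[195:305,235:345]; b=cv2.imread('pics/scene1.png')[185:270,275:385]
cv2.imwrite('pics/topz.png',cv2.resize(a,None,fx=5,fy=5,interpolation=cv2.INTER_CUBIC))
cv2.imwrite('pics/scz.png',cv2.resize(b,None,fx=6,fy=6,interpolation=cv2.INTER_CUBIC))
```

```text
(no output)
```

View pics/topz.png

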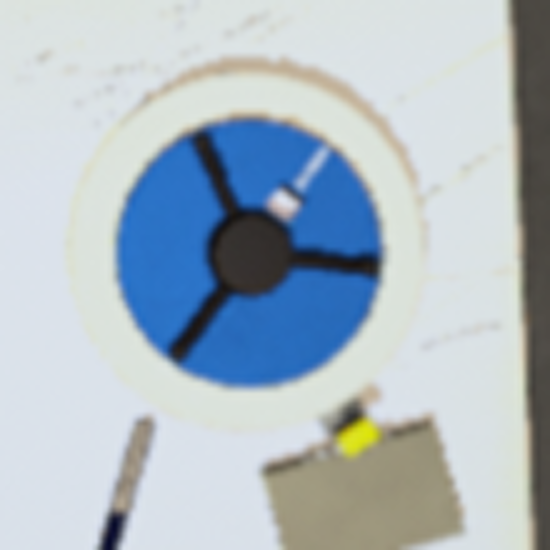

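View pics/scz.png

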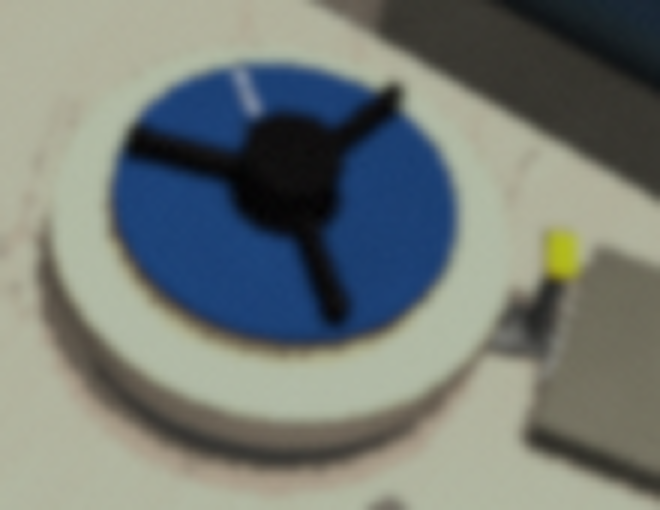

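```bash
cat >> h.py <<'E'
def measure(c,box,zu=0.0615,verbose=True):
    """fit stand centre+angles: blue disc rim circle, yellow cap centroid, white line"""
    im=c['image']; hsv=cv2.cvtColor(im,cv2.COLOR_BGR2HSV)
    m=np.zeros(im.shape[:2],np.uint8); x0,y0,x1,y1=box; m[y0:y1,x0:x1]=255
    blue=cv2.inRange(hsv,(98,110,50),(125,255,255))&m
    yel=cv2.inRange(hsv,(24,150,120),(36,255,255))&m
    n,l,s,_=cv2.connectedComponentsWithStats(yel)
    out={}
    cs=cv2.findContours(blue,cv2.RETR_EXTERNAL,cv2.CHAIN_APPROX_NONE)[0]
    pts=np.vstack(cs)[:,0]; h=cv2.convexHull(pts)[:,0]
    W=np.array([atz(c,u,v,zu+.006)[:2] for u,v in h])
    from scipy.optimize import least_squares
    r=least_squares(lambda p:np.hypot(*(W-p[:2]).T)-p[2],[*W.mean(0),.065],loss='soft_l1',f_scale=.001)
    C=r.x[:2]; out['C']=C;out['r']=r.x[2]
    if n>1:
        i=1+np.argmax(s[1:,4]); v,u=np.nonzero(l==i)
        Y=np.array([atz(c,a,b,.059)[:2] for a,b in zip(u,v)]).mean(0)
        out['Y']=Y; out['post']=np.degrees(np.arctan2(*(Y-C)[::-1])); out['Yd']=np.hypot(*(Y-C))
    # polar profile of whiteness at r 45..60mm
    th=np.radians(np.arange(0,360,.5)); br=np.zeros(len(th)); dk=np.zeros(len(th))
    for rr in np.arange(.046,.060,.002):
        P=np.c_[C[0]+rr*np.cos(th),C[1]+rr*np.sin(th),np.full(len(th),zu+.006)]
        q=proj(c,P).astype(np.float32)
        sat=cv2.remap(im.astype(np.float32),q[:,0],q[:,1],cv2.INTER_LINEAR)
        sat=sat.reshape(-1,3); br+=sat[:,2]
    br-=np.median(br); br=np.clip(br,0,None); k=np.argmax(br); 
    idx=(np.arange(k-12,k+13))%len(th); d=np.arange(-12,13)*.5
    out['line']=(np.degrees(th[k])+(br[idx]*d).sum()/br[idx].sum()+180)%360-180
    return out
E
python3 - <<'E'
from h import *
for n,b in [('top',(235,195,345,305)),('scene',(275,185,385,270))]:
    print(n,measure(cam(n),b))
E
```

```text
top {'C': array([ 0.4375794 , -0.17104856]), 'r': np.float64(0.06456737312367442), 'Y': array([ 0.34824818, -0.22250443]), 'post': np.float64(-150.05753102159963), 'Yd': np.float64(0.10309108782404257), 'line': np.float64(-38.15064357859336)}
scene {'C': array([ 0.43874133, -0.17363039]), 'r': np.float64(0.06436165017891395), 'Y': array([ 0.34803471, -0.22251922]), 'post': np.float64(-151.67632721643832), 'Yd': np.float64(0.10304275619373386), 'line': np.float64(-37.68112873935172)}
```

Run:
```python
from h import *
s=cam('scene');t=cam('top')
def tri(a,b):
    d1=ray(s,*a);d2=ray(t,*b)
    A=np.c_[d1,-d2];x=np.linalg.lstsq(A,t['O']-s['O'],rcond=None)[0]
    p=s['O']+d1*x[0];q=t['O']+d2*x[1];print(a,b,p.round(3),q.round(3))
tri((272,20),(215,205)); tri((215,20),(130,195)); tri((45,325),(5,190)); tri((175,92),(215,205))
im=np.zeros((600,800,3),np.uint8)
cv2.imwrite('pics/tz2.png',cv2.resize(t['image'][90:340,0:240],None,fx=2.4,fy=2.4))
print(sensors.get_obs()['time'])
```

```text
(272, 20) (215, 205) [ 0.51  -0.063  0.534] [ 0.516 -0.058  0.535]
(215, 20) (130, 195) [0.517 0.029 0.564] [0.529 0.039 0.569]
(45, 325) (5, 190) [0.538 0.348 0.284] [0.568 0.377 0.306]
(175, 92) (215, 205) [0.596 0.043 0.444] [ 0.522 -0.046  0.43 ]
2.7
```

View pics/tz2.png

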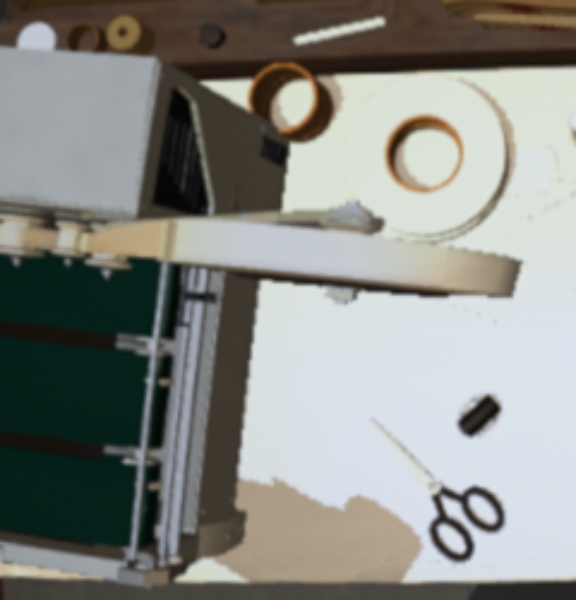

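View pics/wrist0.png

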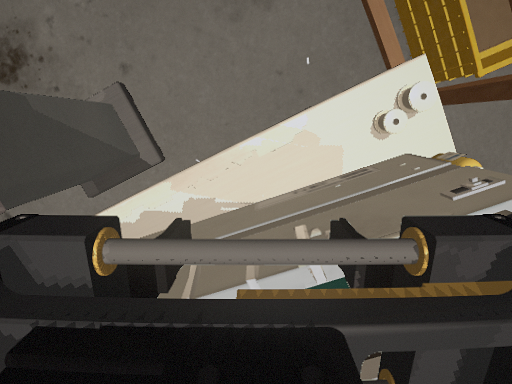

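play_rows(
  moves="0 0 40 0 0 0 0; 0 0 40 0 0 0 0; 5 -20 0 0 0 0 0; 9 -40 0 0 0 0 0; 9 -40 0 0 0 0 0; 9 -40 0 0 0 0 0",
  newtons=20,
)

```text
time: 3.3
position: [0.3031, 0.4236, 0.3049]
tool_rot: [-0.597, -0.38, 0.377, 0.598]
ft_force: [1.0, 0.9, 0.4]
grip_width: 0.0471
```

play_rows(
  moves="9 -40 0 0 0 0 0; 9 -40 0 0 0 0 0; 9 -40 0 0 0 0 0; 9 -40 -10 0 0 0 0; 9 -40 -20 0 0 0 0; 9 -40 -20 0 0 0 0; 9 -40 -20 0 0 0 0; 9 -40 -20 0 0 0 0; 9 -40 0 0 0 0 0; 0 0 0 0 0 0 0",
)

```text
time: 4.3
position: [0.3891, 0.0467, 0.2164]
tool_rot: [0.6, 0.385, -0.371, -0.596]
ft_force: [0.3, 1.1, -0.5]
grip_width: 0.0001
```

play_rows(
  moves="13 -31 0 0 0 -0.13 0; 14 -31 0 0 0 -0.13 0; 13 -31 0 0 0 -0.13 0; 14 -31 0 0 0 -0.13 0; 13 -31 -20 0 0 -0.13 0; 14 -30 -20 0 0 -0.1 0; 0 0 0 0 0 0 0",
)

```text
time: 5.0
position: [0.4742, -0.143, 0.1777]
tool_rot: [0.702, 0.131, -0.113, -0.691]
ft_force: [-0.2, 0.7, 0.3]
grip_width: 0.0003
```

```bash
cat > look.py <<'E'
import sys
from h import *
tag=sys.argv[1]; C0=np.array([.438,-.1725])
o=sensors.get_obs();M=R.from_quat(o['tool_rot']).as_matrix()
print('t',o['time'],'pos',o['position'].round(4),'yaw',np.degrees(np.arctan2(M[1,0],M[0,0])).round(1),'tilt',M[2].round(3),'F',o['ft_force'].round(1),'q',o['q'].round(2))
for n in sys.argv[2:]:
    c=cam(n);im=c['image'];cv2.imwrite(f'pics/{tag}_{n}.png',im)
    if n!='wrist':
        b={'top':(235,195,345,305),'scene':(275,185,385,270)}[n]
        a=im[b[1]:b[3],b[0]:b[2]];cv2.imwrite(f'pics/{tag}_{n}.png',cv2.resize(a,None,fx=5,fy=5,interpolation=cv2.INTER_CUBIC))
        try: print(n,measure(c,b))
        except Exception as e: print(e)
E
python3 look.py a wrist top scene
```

```text
t 5.0 pos [ 0.4742 -0.143   0.1777] yaw 19.8 tilt [ 0.022 -1.    -0.019] F [-0.2  0.7  0.3] q [-0.52  0.41  1.82  0.01  0.88 -0.87]
top {'C': array([ 0.30758229, -0.1022475 ]), 'r': np.float64(0.004731170044484553), 'line': np.float64(3.5009022996044905)}
scene {'C': array([ 0.43899826, -0.17245636]), 'r': np.float64(0.06270378344449468), 'line': np.float64(-38.961797184394754)}
```

View pics/a_wrist.png

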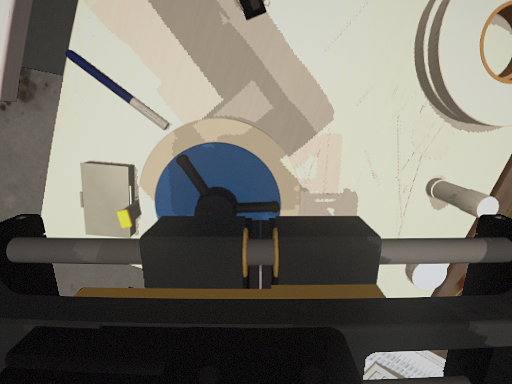

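View pics/a_scene.png

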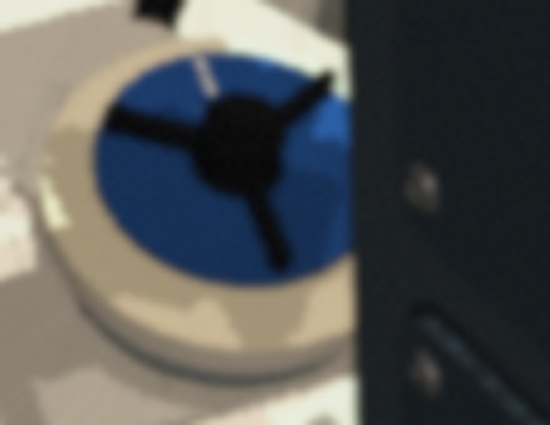

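play_rows(
  moves="-4 5 -20 0.01 0.027 0.035 0; 0 0 -30 0 0 0 0; 0 0 -25 0 0 0 0; 0 0 -15 0 0 0 0; 0 0 -8 0 0 0 0; 0 0 0 0 0 0 0",
)

```text
time: 5.75
position: [0.4673, -0.1255, 0.0845]
tool_rot: [0.693, 0.142, -0.139, -0.693]
ft_force: [0.1, -0.4, 0.7]
grip_width: 0.0008
```

```bash
python3 look.py b wrist scene
```

```text
t 5.75 pos [ 0.4673 -0.1255  0.0845] yaw 23.0 tilt [ 0.004 -1.    -0.001] F [ 0.1 -0.4  0.7] q [-0.5   0.57  1.91  0.    0.66 -0.9 ]
scene {'C': array([ 0.43916036, -0.17120498]), 'r': np.float64(0.061235809776828444), 'line': np.float64(-25.980493348618893)}
```

View pics/b_wrist.png

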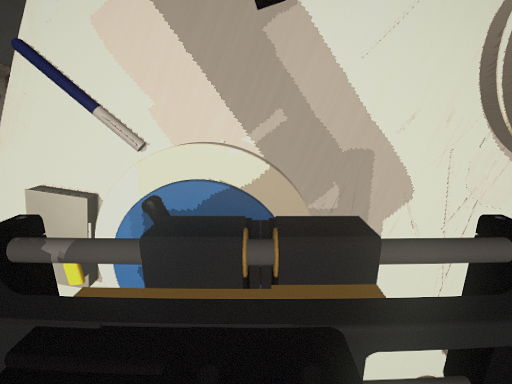

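View pics/b_scene.png

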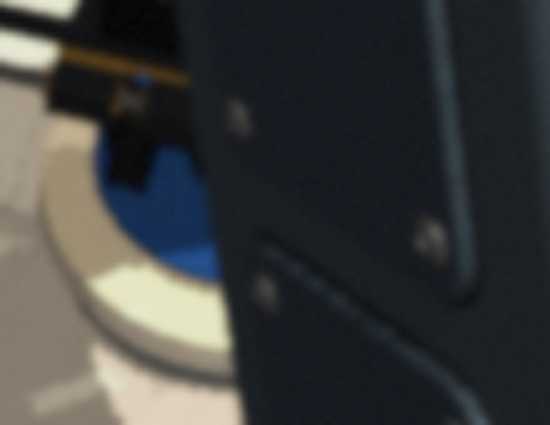

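play_rows(
  moves="2 -4 -6 0 0 0 0; 2 -4 -6 0 0 -0.01 0; 0 0 0 0 0 0 0; 0 0 0 0 0 0 0",
)

```text
time: 6.25
position: [0.4746, -0.1358, 0.075]
tool_rot: [0.696, 0.141, -0.133, -0.692]
ft_force: [-0.2, 0.6, -0.1]
grip_width: 0.0005
```

```bash
cat > arc.py <<'E'
import sys
from h import *
C=np.array([.438,-.1725]);o=sensors.get_obs();M=R.from_quat(o['tool_rot']).as_matrix()
yaw=np.degrees(np.arctan2(M[1,0],M[0,0]));p=o['position'];d=p[:2]-C
u=np.array([np.cos(np.radians(yaw)),np.sin(np.radians(yaw))]);nn=np.array([-u[1],u[0]])
print('t',o['time'],'pos',p.round(4),'yaw',yaw.round(1),'along',(d@u*1e3).round(1),'normal',(d@nn*1e3).round(1),'F',o['ft_force'].round(1),'M',o['moment'].round(2),'tilt',M[2].round(3))
# target rib angle sequence: al, no, list
a0,step,n,al,no=map(float,sys.argv[1:6]);prev=p[:2]
for k in range(1,int(n)+1):
    a=np.radians(a0+step*k);q=C+al/1e3*np.array([np.cos(a),np.sin(a)])+no/1e3*np.array([-np.sin(a),np.cos(a)])
    print(k,np.degrees(a).round(1),((q-prev)*1e3).round(1));prev=q
E
python3 arc.py 22 -5 12 44 14
```

```text
t 6.25 pos [ 0.4746 -0.1358  0.075 ] yaw 22.4 along 47.8 normal 20.0 F [-0.2  0.6 -0.1] M [-0.07  0.02 -0.01] tilt [ 0.01  -1.    -0.008]
1 17.0 [  1.4 -10.4]
2 12.0 [ 2.1 -3.4]
3 7.0 [ 1.8 -3.6]
4 2.0 [ 1.5 -3.7]
5 -3.0 [ 1.2 -3.8]
6 -8.0 [ 0.8 -3.9]
7 -13.0 [ 0.5 -4. ]
8 -18.0 [ 0.2 -4. ]
9 -23.0 [-0.2 -4. ]
10 -28.0 [-0.6 -4. ]
11 -33.0 [-0.9 -3.9]
12 -38.0 [-1.2 -3.8]
```

play_rows(
  moves="0 -5 -2 0 0 0 0; 1 -5 0 0 0 -0.087 0; 2 -3.4 0 0 0 -0.087 0; 1.8 -3.6 0 0 0 -0.087 0; 1.5 -3.7 0 0 0 -0.087 0; 1.2 -3.8 0 0 0 -0.087 0; 0.8 -3.9 0 0 0 -0.087 0; 0 0 0 0 0 0 0",
)

```text
time: 7.05
position: [0.4829, -0.1672, 0.0727]
tool_rot: [0.708, -0.051, 0.058, -0.702]
ft_force: [-0.2, -0.1, -0.3]
grip_width: 0.0002
```

```bash
python3 arc.py -10 -5 12 44 14; python3 look.py c top scene
```

```text
t 7.05 pos [ 0.4829 -0.1672  0.0727] yaw -8.8 along 43.6 normal 12.1 F [-0.2 -0.1 -0.3] M [-0.03  0.06  0.06] tilt [ 0.01  -1.    -0.007]
1 -15.0 [ 1.2 -3.1]
2 -20.0 [ 0. -4.]
3 -25.0 [-0.3 -4. ]
4 -30.0 [-0.7 -4. ]
5 -35.0 [-1.  -3.9]
6 -40.0 [-1.4 -3.8]
7 -45.0 [-1.7 -3.7]
8 -50.0 [-2.  -3.5]
9 -55.0 [-2.3 -3.3]
10 -60.0 [-2.6 -3.1]
11 -65.0 [-2.8 -2.9]
12 -70.0 [-3.1 -2.6]
t 7.05 pos [ 0.4829 -0.1672  0.0727] yaw -8.8 tilt [ 0.01  -1.    -0.007] F [-0.2 -0.1 -0.3] q [-0.55  0.61  1.85 -0.    0.67 -0.39]
top {'C': array([ 0.44386757, -0.17167524]), 'r': np.float64(0.0630286029213089), 'line': np.float64(23.976700972006427)}
scene {'C': array([ 0.45122659, -0.14822048]), 'r': np.float64(0.04195615525031689), 'line': np.float64(98.02488176181606)}
```

View pics/c_scene.png

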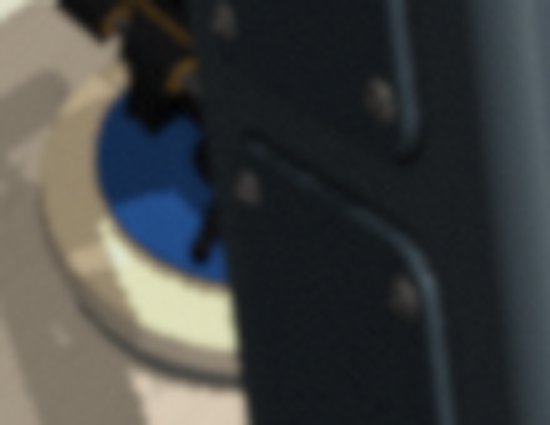

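View pics/c_top.png

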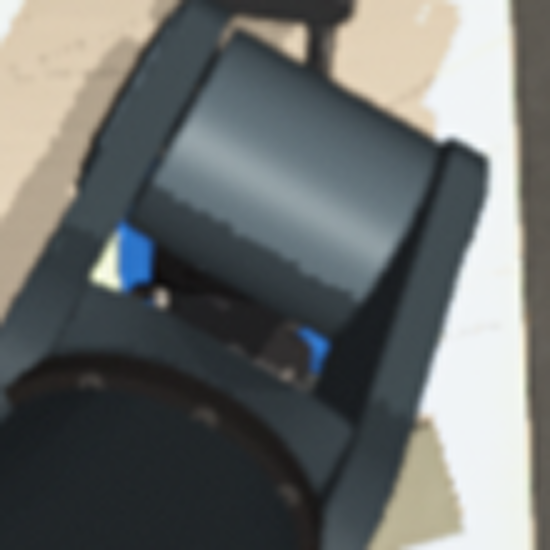

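play_rows(
  moves="0.5 -3.2 0 0 0 -0.087 0; 0 -4 0 0 0 -0.087 0; -0.3 -4 0 0 0 -0.087 0; -0.7 -4 0 0 0 -0.087 0; -1 -3.9 0 0 0 -0.087 0; -1.4 -3.8 0 0 0 -0.087 0; -1.7 -3.7 0 0 0 -0.087 0; -2 -3.5 0 0 0 -0.087 0; -2.3 -3.3 0 0 0 -0.087 0; -2.6 -3.1 0 0 0 -0.087 0; 0 0 0 0 0 0 0",
)

```text
time: 8.25
position: [0.4702, -0.2017, 0.0725]
tool_rot: [0.616, -0.349, 0.353, -0.611]
ft_force: [-0.9, 0.6, 0.1]
grip_width: 0.0003
```

```bash
python3 arc.py -62 -4 9 44 14; python3 look.py d wrist scene
```

```text
t 8.25 pos [ 0.4702 -0.2017  0.0725] yaw -59.5 along 41.5 normal 12.9 F [-0.9  0.6  0.1] M [-0.05  0.19 -0.02] tilt [ 0.008 -1.    -0.004]
1 -66.0 [-1.5 -5.3]
2 -70.0 [-2.5 -2.1]
3 -74.0 [-2.6 -1.9]
4 -78.0 [-2.7 -1.7]
5 -82.0 [-2.9 -1.5]
6 -86.0 [-3.  -1.3]
7 -90.0 [-3.  -1.1]
8 -94.0 [-3.1 -0.9]
9 -98.0 [-3.2 -0.7]
t 8.25 pos [ 0.4702 -0.2017  0.0725] yaw -59.5 tilt [ 0.008 -1.    -0.004] F [-0.9  0.6  0.1] q [-0.62  0.62  1.84 -0.01  0.68  0.43]
scene {'C': array([ 0.45195768, -0.15262953]), 'r': np.float64(0.043159665392739396), 'line': np.float64(57.505570220219596)}
```

View pics/d_scene.png

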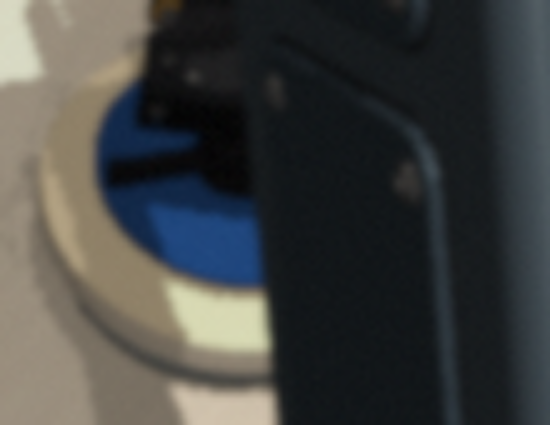

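View pics/d_wrist.png

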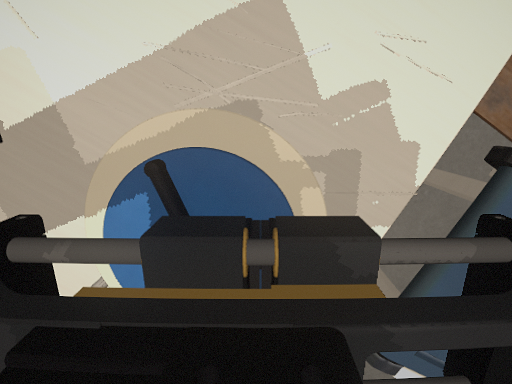

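Run:
```python
from h import *
c=cam('wrist')
for uv in [(153,165),(180,214)]:
    p=atz(c,*uv,.0815); d=p[:2]-[.438,-.1725]; print(p.round(4),np.degrees(np.arctan2(d[1],d[0])).round(1),np.hypot(*d).round(4))
```

```text
[ 0.4789 -0.1274  0.0815] 47.8 0.0609
[ 0.4607 -0.1535  0.0815] 39.9 0.0296
```

play_rows(
  moves="-1.5 -2.8 0 0 0 -0.08 0; -2.3 -2.3 0 0 0 -0.07 0; -2.5 -2.1 0 0 0 -0.07 0; -2.6 -1.9 0 0 0 -0.07 0; -2.7 -1.7 0 0 0 -0.07 0; 0 0 0 0 0 0 0; 0 0 0 0 0 0 0",
)

```text
time: 9.1
position: [0.4595, -0.2106, 0.0725]
tool_rot: [0.544, -0.453, 0.456, -0.539]
ft_force: [0.2, -0.3, 0.1]
grip_width: 0.0005
```

```bash
python3 arc.py -78 -3 6 44 14; python3 look.py e wrist
```

```text
t 9.1 pos [ 0.4595 -0.2106  0.0725] yaw -80.0 along 41.3 normal 14.6 F [ 0.2 -0.3  0.1] M [-0.04  0.14  0.01] tilt [ 0.008 -1.    -0.003]
1 -81.0 [-0.8 -3.1]
2 -84.0 [-2.2 -1. ]
3 -87.0 [-2.2 -0.9]
4 -90.0 [-2.3 -0.8]
5 -93.0 [-2.3 -0.7]
6 -96.0 [-2.4 -0.5]
t 9.1 pos [ 0.4595 -0.2106  0.0725] yaw -80.0 tilt [ 0.008 -1.    -0.003] F [ 0.2 -0.3  0.1] q [-0.65  0.61  1.86 -0.01  0.67  0.76]
```

View pics/e_wrist.png

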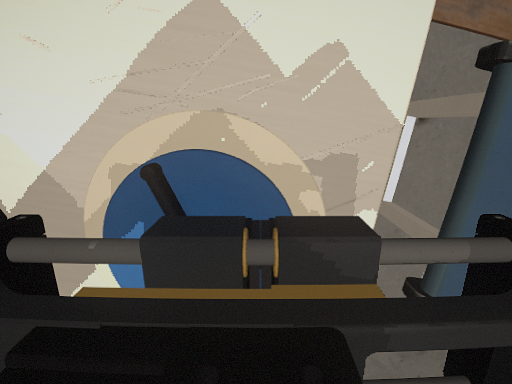

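play_rows(
  moves="2 0 5 0 0 0 0; 0 0 30 0 0 0 0; -10 0 40 0 0 0 0; -30 10 30 0 0 0 0; -30 10 10 0 0 0 0; -5 0 0 0 0 0 0; 0 0 0 0 0 0 0; 0 0 0 0 0 0 0",
)

```text
time: 9.95
position: [0.3875, -0.1908, 0.1927]
tool_rot: [0.546, -0.449, 0.456, -0.541]
ft_force: [0.1, -0.2, -0.1]
grip_width: 0.0004
```

```bash
python3 look.py f wrist scene top
```

```text
t 9.95 pos [ 0.3875 -0.1908  0.1927] yaw -79.5 tilt [ 0.012 -1.     0.   ] F [ 0.1 -0.2 -0.1] q [-0.71  0.32  1.94 -0.01  0.88  0.68]
scene {'C': array([ 0.4389961 , -0.17224043]), 'r': np.float64(0.06256706569451803), 'line': np.float64(-143.49692207355235)}
top {'C': array([ 0.43975718, -0.17191564]), 'r': np.float64(0.06233747889267242), 'line': np.float64(166.91919506004126)}
```

View pics/f_wrist.png

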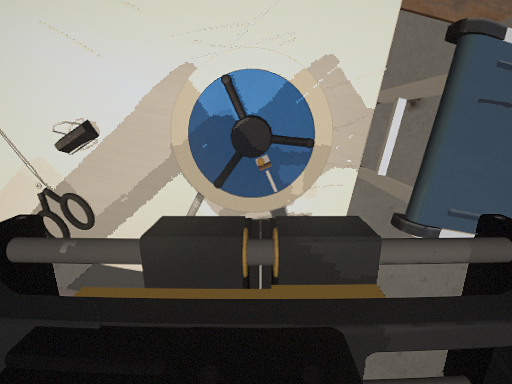

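View pics/f_scene.png

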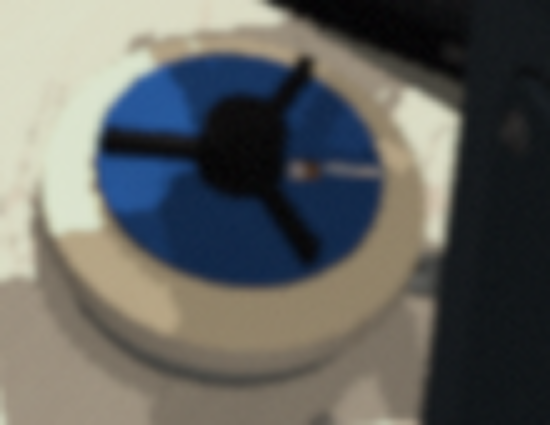

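View pics/f_top.png

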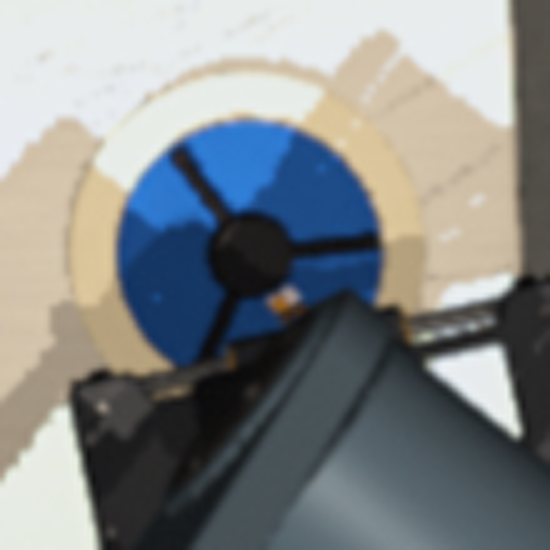

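Run:
```python
from h import *
c=cam('wrist')
b=(150,40,360,216)
m=measure(c,b); print(m)
a=c['image'][50:215,170:335];cv2.imwrite('pics/g.png',cv2.resize(a,None,fx=3.6,fy=3.6,interpolation=cv2.INTER_CUBIC))
a=c['image'][145:200,235:295];cv2.imwrite('pics/g2.png',cv2.resize(a,None,fx=9,fy=9,interpolation=cv2.INTER_CUBIC))
C=m['C']
for ang in (-150,-150.8):
  print(ang,proj(c,[[*(C+.03*np.array([np.cos(np.radians(ang)),np.sin(np.radians(ang))])),.0595]]))
```

```text
{'C': array([ 0.44108934, -0.17409611]), 'r': np.float64(0.06418100778866645), 'line': np.float64(-145.8355329544387)}
-150 [[260.92991467 162.22075096]]
-150.8 [[260.5608343  162.34876427]]
```

View pics/g.png

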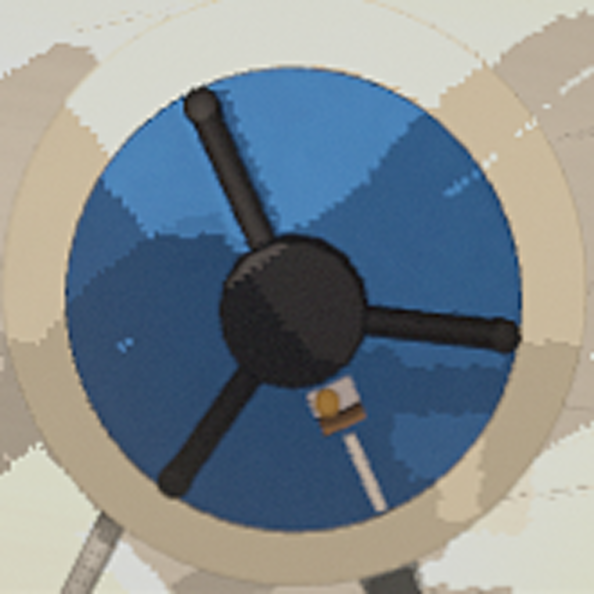

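View pics/g2.png

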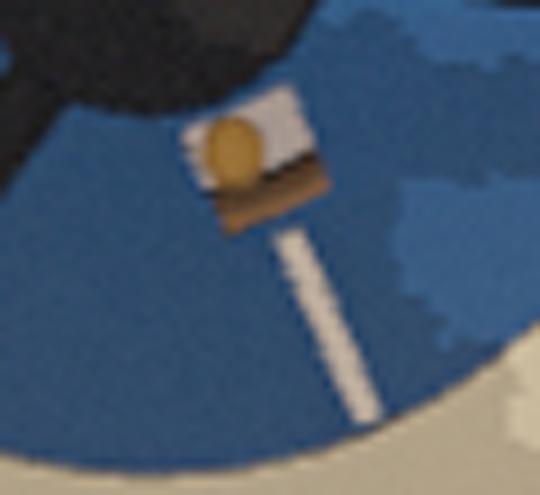

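play_rows(
  moves="25 -8 0 0 0 -0.07 0; 25 -8 0 0 0 -0.06 0; 25 -8 -10 0 0 -0.06 0; 0 0 -25 0 0 0 0; 0 0 -20 0 0 0 0; 0 0 0 0 0 0 0; 0 0 0 0 0 0 0",
)

```text
time: 10.85
position: [0.4687, -0.2162, 0.1313]
tool_rot: [0.499, -0.502, 0.505, -0.494]
ft_force: [0.4, 0.4, 0.3]
grip_width: 0.0007
```

```bash
python3 look.py h
```

```text
t 10.85 pos [ 0.4687 -0.2162  0.1313] yaw -90.8 tilt [ 0.008 -1.    -0.003] F [0.4 0.4 0.3] q [-0.64  0.52  1.79 -0.01  0.83  0.95]
```

play_rows(
  moves="-3 0 -25 0 0 0 0; -2 0 -20 0 0 0 0; 0 0 -11 0 0 0 0; 0 0 -2 0 0 0 0; 0 0 0 0 0 0 0; 0 0 0 0 0 0 0",
)

```text
time: 11.45
position: [0.4674, -0.2187, 0.0762]
tool_rot: [0.499, -0.499, 0.508, -0.495]
ft_force: [0.0, 0.4, 0.4]
grip_width: 0.0006
```

play_rows(
  moves="-2 1 -3 0 0 0 0; -2 1 0 0 0 0 0; -2 0 0 0 0 0 0; -2 0 0 0 0 0 0; -2 0 0 0 0 0 0; -2 0 0 0 0 0 0; 0 0 0 0 0 0 0; 0 0 0 0 0 0 0",
)

```text
time: 12.25
position: [0.4557, -0.2175, 0.0755]
tool_rot: [0.499, -0.497, 0.51, -0.495]
ft_force: [-0.2, 0.7, 0.2]
grip_width: 0.0001
```

```bash
python3 look.py i wrist
```

```text
t 12.25 pos [ 0.4557 -0.2175  0.0755] yaw -90.8 tilt [ 0.017 -1.     0.009] F [-0.2  0.7  0.2] q [-0.66  0.6   1.87 -0.01  0.65  0.93]
```

View pics/i_wrist.png

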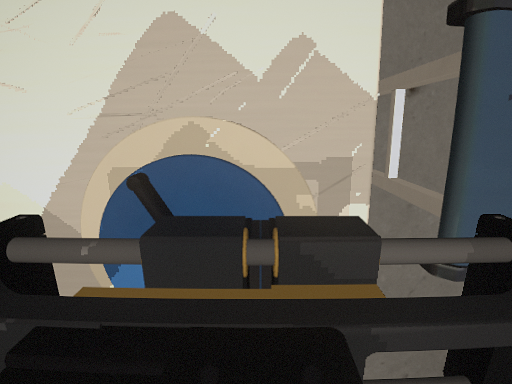

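play_rows(
  moves="-1.5 0 0 0 0 0 0; 0 0 0 0 0 0 0; 0 0 0 0 0 0 0; 4 0 3 0 0 0 0; 0 0 30 0 0 0 0; -10 0 40 0 0 0 0; -30 10 30 0 0 0 0; -30 10 10 0 0 0 0; -5 0 0 0 0 0 0; 0 0 0 0 0 0 0; 0 0 0 0 0 0 0",
)

```text
time: 13.4
position: [0.3843, -0.1983, 0.1927]
tool_rot: [0.499, -0.495, 0.511, -0.495]
ft_force: [0.0, 0.0, 0.3]
grip_width: 0.0004
```

```bash
cat > wm.py <<'E'
from h import *
import sys
c=cam('wrist');m=measure(c,(120,20,400,214),float(sys.argv[2]) if len(sys.argv)>2 else .0615); print(sensors.get_obs()['time'],m)
q=proj(c,[[*m['C'],.0675]])[0]; u,v=int(q[0]),int(q[1]); print(u,v)
a=c['image'][max(0,v-80):v+85,max(0,u-85):u+85];cv2.imwrite(f'pics/{sys.argv[1]}.png',cv2.resize(a,None,fx=3.6,fy=3.6,interpolation=cv2.INTER_CUBIC))
E
python3 wm.py j;python3 look.py j
```

```text
13.45 {'C': array([ 0.44101831, -0.17392838]), 'r': np.float64(0.06409316889559966), 'Y': array([ 0.35602822, -0.22873948]), 'post': np.float64(-147.1815599873526), 'Yd': np.float64(0.10113145928371003), 'line': np.float64(-152.26204919714138)}
232 136
t 13.45 pos [ 0.3846 -0.1985  0.1926] yaw -90.7 tilt [ 0.02  -1.     0.013] F [ 0.4  1.  -0.2] q [-0.73  0.31  1.94 -0.01  0.86  0.86]
```

View pics/j.png

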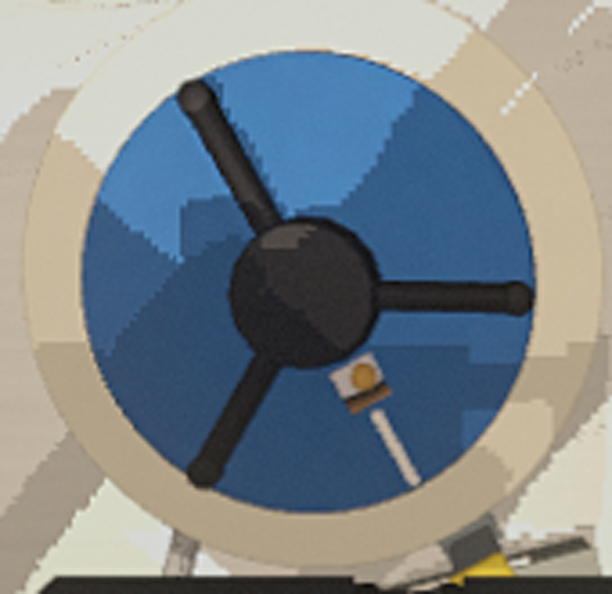

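Run:
```python
from h import *
c=cam('wrist');im=c['image'];hsv=cv2.cvtColor(im,cv2.COLOR_BGR2HSV)
cv2.imwrite('pics/k.png',cv2.resize(im[140:200,225:285],None,fx=9,fy=9,interpolation=cv2.INTER_CUBIC))
C=np.array([.4410,-.1739])
for uv in [(247.8,160.4)]:
    p=atz(c,*uv,.0595)[:2]-C;print(np.degrees(np.arctan2(p[1],p[0])),np.hypot(*p))
for ang in (-149,-150,-151,-152): print(ang,proj(c,[[*(C+.03*np.array([np.cos(np.radians(ang)),np.sin(np.radians(ang))])),.0595]]))
# disc slot at line angle at top surface
for ang in (-152.3,): print('slot',proj(c,[[*(C+r*np.array([np.cos(np.radians(ang)),np.sin(np.radians(ang))])),.0675] for r in (.023,.03,.037)]))
```

```text
-148.8195546553035 0.029436606823766434
-149 [[248.00742757 160.89116919]]
-150 [[247.59244111 161.14479398]]
-151 [[247.17318499 161.39104254]]
-152 [[246.74978177 161.62984811]]
slot [[243.14633696 156.73614011]
 [246.41300192 162.62788828]
 [249.64842019 168.46370574]]
```

View pics/k.png

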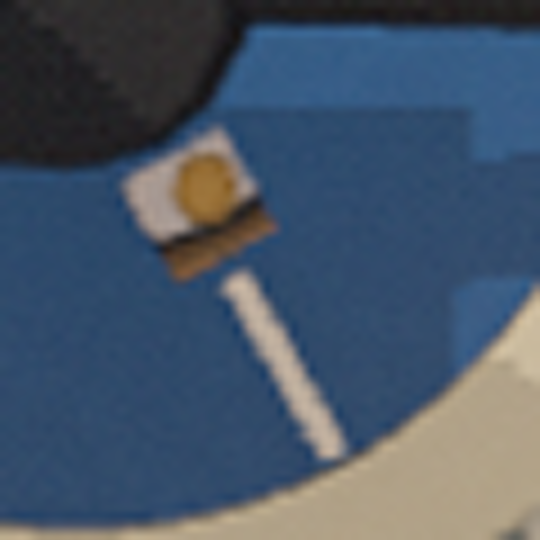

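play_rows(
  moves="15 -8 0 0.02 0.013 0 0; 13 -9 -20 0 0 0 0; 0 0 -30 0 0 0 0; 0 0 -30 0 0 0 0; 0 0 -20 0 0 0 0; 0 0 0 0 0 0 0; 0 0 0 0 0 0 0",
)

```text
time: 14.2
position: [0.4201, -0.2192, 0.0846]
tool_rot: [-0.497, 0.503, -0.502, 0.498]
ft_force: [0.1, 0.2, 0.6]
grip_width: 0.0005
```

```bash
python3 look.py l wrist
```

```text
t 14.2 pos [ 0.4201 -0.2192  0.0846] yaw -90.6 tilt [-0.001 -1.    -0.   ] F [0.1 0.2 0.6] q [-0.72  0.56  1.93  0.    0.65  0.86]
```

View pics/l_wrist.png

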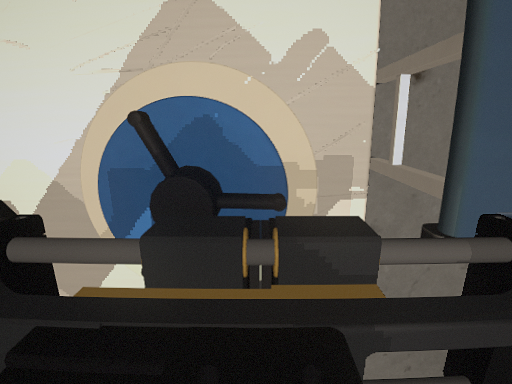

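play_rows(
  moves="-1 1 -6 0 0 0 0; 0 1 -4 0 0 0 0; 0 0 0 0 0 0 0; 2 0 0 0 0 0 0; 2 0 0 0 0 0 0; 1 0 0 0 0 0 0; 0 0 0 0 0 0 0",
)

```text
time: 14.95
position: [0.4264, -0.2184, 0.0775]
tool_rot: [0.497, -0.5, 0.505, -0.498]
ft_force: [0.1, 0.7, -0.4]
grip_width: 0.0003
```

```bash
python3 look.py m wrist
```

```text
t 14.95 pos [ 0.4264 -0.2184  0.0775] yaw -90.5 tilt [ 0.004 -1.     0.005] F [ 0.1  0.7 -0.4] q [-0.71  0.58  1.92  0.    0.63  0.87]
```

View pics/m_wrist.png

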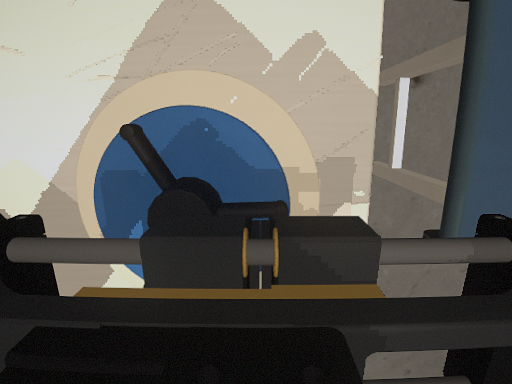

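play_rows(
  moves="-4 0 2 0 0 0 0; 0 0 30 0 0 0 0; -10 5 40 0 0 0 0; -15 8 30 0 0 0 0; -8 5 8 0 0 0 0; 0 0 0 0 0 0 0; 0 0 0 0 0 0 0",
)

```text
time: 15.7
position: [0.3864, -0.1995, 0.1899]
tool_rot: [0.497, -0.501, 0.504, -0.498]
ft_force: [0.1, -0.4, -0.1]
grip_width: 0.0004
```

```bash
python3 look.py n; python3 wm.py n
python3 - <<'E'
from h import *
c=cam('wrist'); C=np.array([.4410,-.1739]);q=proj(c,[[*(C+.03*np.array([np.cos(np.radians(-149.3)),np.sin(np.radians(-149.3))])),.0595]])[0];print(q)
u,v=int(q[0]),int(q[1]);cv2.imwrite('pics/n2.png',cv2.resize(c['image'][v-25:v+30,u-25:u+35],None,fx=9,fy=9,interpolation=cv2.INTER_CUBIC)); print(u-25,v-25)
E
```

```text
t 15.7 pos [ 0.3864 -0.1995  0.1899] yaw -90.6 tilt [ 0.003 -1.     0.004] F [ 0.1 -0.4 -0.1] q [-0.74  0.32  1.93  0.    0.88  0.85]
15.75 {'C': array([ 0.4413664 , -0.17391659]), 'r': np.float64(0.06412648004684332), 'Y': array([ 0.35756209, -0.22930503]), 'post': np.float64(-146.53825081187443), 'Yd': np.float64(0.10045417966708677), 'line': np.float64(-149.1536446278605)}
233 137
[249.29786581 161.65855199]
224 136
```

View pics/n2.png

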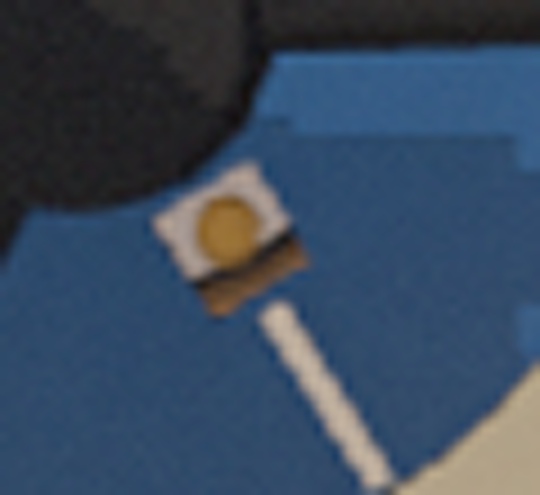

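play_rows(
  moves="18 9 0 0 0 0 0; 18 9 0 0 0 0 0; 15 8 -15 0 0 0 0; 0 0 -25 0 0 0 0; 0 0 -20 0 0 0 0; 0 0 0 0 0 0 0; 0 0 0 0 0 0 0",
)

```text
time: 16.5
position: [0.4402, -0.1726, 0.1193]
tool_rot: [-0.497, 0.506, -0.5, 0.497]
ft_force: [0.7, 0.3, -0.5]
grip_width: 0.0003
```

```bash
python3 look.py o
```

```text
t 16.5 pos [ 0.4402 -0.1726  0.1193] yaw -90.6 tilt [-0.005 -1.    -0.006] F [ 0.7  0.3 -0.5] q [-0.61  0.5   1.9   0.    0.75  0.97]
```

play_rows(
  moves="0 0 -14 0 0 0 0; 0 0 -7 0 0 0 0; 0 0 -3 0 0 0 0; 0 0 -2 0 0 0 0; 0 0 -2 0 0 0 0",
)

```text
time: 17.0
position: [0.4418, -0.1742, 0.0925]
tool_rot: [-0.497, 0.504, -0.502, 0.497]
ft_force: [-1.3, 1.2, 2.9]
grip_width: 0.0005
```

Contact at 92.5 mm; press on gently.

play_rows(
  moves="0 0 -2 0 0 0 0; 0 0 -2 0 0 0 0; 0 0 -2 0 0 0 0",
)

```text
time: 17.3
position: [0.4418, -0.1741, 0.0875]
tool_rot: [-0.497, 0.504, -0.502, 0.497]
ft_force: [-0.8, 0.5, 3.5]
grip_width: 0.0004
```

play_rows(
  moves="0 0 -2 0 0 0 0; 0 0 -2 0 0 0 0; 0 0 -1.5 0 0 0 0",
)

```text
time: 17.6
position: [0.4418, -0.1741, 0.0837]
tool_rot: [-0.497, 0.504, -0.502, 0.497]
ft_force: [-5.0, 3.1, 33.2]
grip_width: 0.0006
```

play_rows(
  moves="0 0 2 0 0 0 0; 0 0 10 0 0 0 0; 0 0 30 0 0 0 0; -10 -5 40 0 0 0 0; -25 -10 30 0 0 0 0; -20 -8 0 0 0 0 0; 0 0 0 0 0 0 0; 0 0 0 0 0 0 0",
)

```text
time: 18.4
position: [0.3878, -0.1996, 0.2013]
tool_rot: [0.497, -0.501, 0.505, -0.497]
ft_force: [0.2, -0.4, 0.3]
grip_width: 0.0005
```

```bash
python3 look.py p scene; python3 wm.py p .0515
python3 - <<'E'
from h import *
c=cam('wrist'); hsv=c['image']
for z in (.0515,.0615):
    print(z,measure(c,(120,20,400,214),z)['r'])
E
```

```text
t 18.4 pos [ 0.3878 -0.1996  0.2013] yaw -90.6 tilt [ 0.003 -1.     0.004] F [ 0.2 -0.4  0.3] q [-0.73  0.31  1.91 -0.    0.92  0.85]
scene {'C': array([ 0.43618265, -0.16520273]), 'r': np.float64(0.06148289645976043), 'line': np.float64(-146.211393897334)}
18.5 {'C': array([ 0.44137383, -0.17385693]), 'r': np.float64(0.06412108120657971), 'Y': array([ 0.35607525, -0.22820561]), 'post': np.float64(-147.49642242556112), 'Yd': np.float64(0.10114160851030213), 'line': np.float64(-149.11592801740693)}
234 137
0.0515 0.0640711025884174
0.0615 0.06198118864166535
```

View pics/p.png

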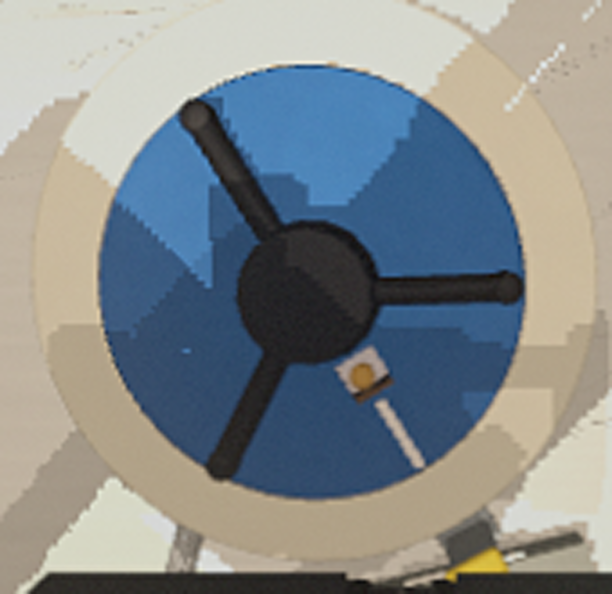

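View pics/p_scene.png

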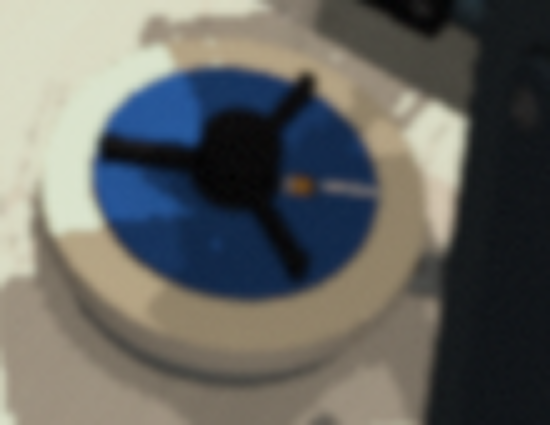

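```bash
python3 -c "
from h import *
print(robot.hand_in())"
```

```text
the job is handed in; nothing more can be done
None
```

The disc is turned to the index mark and pressed home on the hub, and the job is handed in at about 18.6 s of the 48 s allowed.

- **Turning:** I pushed the disc about 114° clockwise with shut fingertips against one rib. That overshot by about 3°, so I nudged it back from the rib's other side. The wrist camera then showed the brass pin centred in the slot, with the line at −149.2° and the pin at about −149.3°.
- **Pressing:** I pressed the knob straight down at about 3–4 N until it stopped hard at 83.7 mm by the tool reading (home is 83.5 mm). The last row peaked at about 33 N against the home stop. The fingers then lifted clear to about 0.20 m.

**Last checks:**
- In the final wrist picture the disc's rim fits 64.1 mm radius if the underside is at 51.5 mm. The earlier picture gave the same radius at the raised height, so the disc is fully down.
- The line still reads −149.1° with the pin in the slot.
- The wrist force is about zero, so the robot is touching nothing.

**Disagreements:**
- The fixed cameras put the post at −150° and −151.7°, against −149.3° for the pin from the wrist camera. The gap is 1–2°, about what the 2 mm calibration allows.
- The last scene-camera fit of the line (−146.2°) is unreliable: it assumed the raised height, and the arm covered part of the view.

I did not re-measure the bystanders at the end. The fingers stayed clear of them, and no unexpected force showed at any check.

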